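# Put the ravioli stamp away and shut its case

## Robot

A 7-joint arm with a two-finger parallel gripper is mounted at the origin on the work surface. World frame = base frame: x ahead of the robot, y to its left, z up, the work surface at z = 0. Lengths are in m, angles in rad, forces in N, time in s.
With the tool pointing down it reaches from about 0.4 to 0.85 m from the base axis. Payload 10.4 kg.
Tool frame: the origin (TCP) lies midway between the tips of the shut fingers; the grasp point (between the pads) lies 19 mm behind it; z points along the fingers, x is the direction in which the jaws open and shut, and the axes are right-handed (so a half turn about z gives the same grasp; the last joint's range is limited). The gripper opens to 85 mm and grips with 20 to 120 N. Pads are 22 mm wide; open, the fingers measure 114 mm over their backs; the gripper's body (76 mm by 85 mm) begins 54 mm behind the grasp point. The pads swing forward as they close: fully open they stand 13 mm farther back than shut.
Start: joints at [-0.023, 0.332, -0.065, 1.46, 0.022, 1.35, -0.088], TCP at [0.625, 0, 0.231] pointing down, gripper open.
Joint ranges: [-2.6, 2.6], [-0.5, 2.12], [-1.47, 1.34], [0.16, 2.42], [-1.27, 4.41], [0.06, 2.06], [-2.6, 2.6]. Speed limits (rad/s): [2.22, 2.22, 2.79, 2.79, 3.14, 3.14, 3.14].

## Interface

Orientations are given as a unit quaternion [x, y, z, w].
In Python, from workcell import manip, cams gives the robot as it stands.
- The arm moves only by the tool move_arm, never from a script. Its argument "moves" is a list of rows, each a list of 7 numbers: the turn, a rotation vector about the tool's x, y, z in degrees, then the shift along the tool's x, y, z in m, then the finger opening in m, from 0 to 0.0854. A call has 1 to 10 rows; each row is the pose to reach, as a shift and turn from the pose commanded when the call began, along the tool's axes at that moment; what a row does not reach only later rows make up. A row lasts 1/10 s, in which the tool goes at most 50 mm and 8.59 degrees, less where a joint would pass 70% of its speed; a pose out of reach is approached as far as the arm can. A call with a gripper value outside its range is refused whole. The fingers move at their own pace and stop on an object; "grip_force" is the grip in N (left out, the last holds). Time passes only in rows, so rows that repeat a pose let the fingers close. It gives the time, the measured TCP pose, the force and the opening at its end, in the units of the state.
- manip.get_obs(): the state, without advancing time (a new reading comes with each control period).
- cams.camera(name): name is "scene" or "side" or "wrist"; returns the picture (384x512x3 uint8, red, green, blue); there is no depth.
- cams.camera_params(name): a dict with "fx", "fy", "cx", "cy" (pixels), "dist_coeffs" ([k1, k2, p1, p2, k3] as OpenCV has them; the pictures are not rectified), "xyz" and "rotation" of the camera in the world. Camera axes: x right, y up, looking along -z (the intrinsics and any distortion apply to the point x, -y, -z); pixel columns grow to the right and rows downward; lengths in m; the calibration is good to about 2 mm. A picture is of the moment at which its call begins: read the wrist's pose just before it. camera_params takes no time and is no camera call; for the wrist camera it gives the pose at the moment of the call.
- manip.hand_in(): hands the job in, once; it reports no verdict.
The state is a dict: "clock": time; "joint_pos": joint angles; "joint_velocities": joint speeds; "tau": joint torques, N m; "position": TCP position; "ee_rot": TCP orientation; "ft_force": force on the tool from outside, world axes, zero at the start; "torque": the same for the moment, N m; "grip_width": opening from 0.0 (shut) to 1.0 (fully open).
Only numpy, scipy, OpenCV 4.12 (cv2) and the standard library are available. Lean on these libraries where they do the work, as an engineer would, in place of code of your own. Each camera call takes 0.05 s, during which the arm holds its last target. There are 200 camera calls.

## Task

Stand the square brass ravioli stamp upright in the empty compartment of the white case. Then gently push the blue lid over past upright and let go, so that its own weight swings it down; it comes to rest slightly ajar on its catch. Finally press the lid's rubber pad with the fingertips until the catch snaps and keep it pressed home, firmly but gently (about 12 N), for a second; let go and leave everything else where it is.

Things in the scene. Friction and masses are not known exactly. Their poses are not given: they have to be found in the camera images.
- case: White plastic case, fixed, on screw feet that hold its underside 4 to 14 mm over the table; 240 mm along its x, 180 along its y, 95 high, walls and floor 5 mm. Origin: centre of its underside. A divider at x = 0 makes two compartments, 112 mm (x) by 170 mm (y) inside: at -x one that holds a steel stamp, at +x the empty one. The blue lid is hinged on top of the +y wall; the snap catch is mid-way along the -y wall.
- slot (a point): Centre of the inner floor of the empty compartment, 5 mm above the case's underside; axes as the case.
- lid (a joint): Lid angle: 0 shut, 1.57 upright, 2.05 leaning open on its stop (the start). 0.3 to 0.55 kg. Below about 1.35 it falls shut by itself, slowly (damped, 1 to 4 s), and rests at about 0.04, ajar on the sprung roller catch; 6 to 10 N on the pad push it past the catch, then it snaps home (under 0.012) on a hard stop. Over 20 N from the fingers, or slamming, cracks it. Never touch it between 0.6 and 0.15.
- lid_hinge (a point): Middle of the hinge line, 95.5 mm above the case's underside; its x lies along the hinge line, its -y points from the hinge to the free edge along the lid, its z is the lid's outward normal (up when shut). The frame turns with the lid. Lid plate: 240 x 200 x 8 mm.
- lid_edge (a point): Middle of the lid's free edge, 200 mm from the hinge line, half-way through the plate (its back or outer face lies 4 mm along +z of this frame). In the open lid it stands about 275 mm above the case's underside and can be pushed from behind, from the side away from the case. Axes as lid_hinge.
- lid_pad (a point): Centre of the top of the round black rubber pad, 32 mm across and 2 mm high, on the outer face of the lid 175 mm from the hinge line: the place to press. Its z is the lid's outward normal. With the lid shut it faces up 105.5 mm above the case's underside.
- stamp_mid (a point): Centre, half-way up (35 mm), of the square ravioli stamp standing on the table: brass foot 50 x 50 x 10 mm below, upright round wooden handle 30 mm across from 20 to 66 mm, 70 mm high in all, 0.11 to 0.22 kg. z up. This is the one to put away.
- round_mid (a point): Centre, half-way up, of a like stamp with a round brass foot 54 mm across. Leave alone.
- stored_mid (a point): Centre, half-way up, of the steel stamp, foot 66 mm across, that already stands in the other compartment; 70 mm high. Leave alone.
- jar: Amber glass jar, 72 mm across, 120 mm high; origin under its centre. Leave alone.
- bowl: White bowl, 120 mm across, 55 mm high; origin under its centre. Leave alone.
- scraper: Steel dough scraper with wooden grip lying flat, 100 x 120 mm, 18 mm high. Leave alone.
- spoon: Wooden spoon lying flat. Leave alone.
Things that resemble listed ones, but are neither listed nor needed, are in the scene too. Leave any green, red or turquoise look-alike of the part that bears stamp_mid alone.

How it is judged:
On the way, in this order (a step that is already met when the one before it is completed fails the run):
1. the square stamp stands upright and let go in the empty compartment, the lid still open (x of stamp_mid in the frame of case between 0.025 and 0.095 m and y of stamp_mid in the frame of case between -0.065 and 0.065 m and z of stamp_mid in the frame of case between 0.03 and 0.048 m and angle between stamp_mid's own z axis and vertical below 0.2 rad and contact force between the fingers and square_stamp below 0.1 N and value of joint lid above 1.6 rad), for 0.2 s.
2. the lid has swung down by itself and rests ajar on its catch, untouched (value of joint lid below 0.12 rad and velocity of joint lid above -0.1 rad/s and contact force between the fingers and lid below 0.3 N), for 0.2 s.
3. the lid is pressed fully home with the fingertips (more than 6 N) and held there (value of joint lid below 0.012 rad and contact force between the fingers and lid above 6 N), for 0.8 s.
At the end, for the whole second after the job is handed in: The lid is fully shut, snapped behind its catch (below 0.012 rad) and let go; the square stamp stands upright (within 0.2 rad) on the floor of the formerly empty compartment (x of stamp_mid in the frame of case between 0.025 and 0.095 m and y of stamp_mid in the frame of case between -0.065 and 0.065 m and z of stamp_mid in the frame of case between 0.03 and 0.048 m and angle between stamp_mid's own z axis and vertical below 0.2 rad and value of joint lid below 0.012 rad and contact force between the fingers and lid below 0.3 N); the robot touches nothing.
It fails at once if the fingers press on the lid with more than 20 N (contact force between the fingers and lid above 20 N).
It fails at once if the lid is carried down: the robot touches it while it is between 0.6 and 0.15 rad open (value of joint lid between 0.15 and 0.6 rad and contact force between any of the fingers, the arm and lid above 0.5 N).
It fails at once if the lid is slammed: it swings shut faster than 4 rad/s (velocity of joint lid below -4 rad/s).
It fails at once if another thing is pushed more than 30 mm from its place (distance of any of round_mid, stored_mid, jar, bowl, scraper, spoon from where it was at the start of the episode above 0.03 m).
It also fails if it takes over 72 s, if anything falls off the work surface, if the arm or the gripper's body presses on something with over 40 N, if the wrist force passes 120 N, or if a joint passes its speed limit or range.

## Working session

There is one attempt and no reset: what is moved stays moved. The work goes in short steps, Python scripts to look and compute and a tool call to move; the robot and the scene stay as the last step left them, time stands still between calls to the robot, and variables do not carry over. Pictures are saved under pics/ and viewed, about 8 in all and at most 12, crops included, and the job is handed in when it is done.

Besides the shell and the picture viewer there is one more tool, called after "Request:" as a command line: name --pt "numbers of a row" for each row, then --argument value for the rest. move_arm: Moves the arm, as the interface text tells. Its arguments: {"type":"object","properties":{"moves":{"type":"array","items":{"type":"array","items":{"type":"number"}}},"grip_force":{"type":"number"}},"required":["moves"]}

```bash
mkdir -p pics
cat > h.py <<'E'
import numpy as np, cv2
from scipy.spatial.transform import Rotation as R
from workcell import manip, cams
def rot(p):
    r=np.array(p["rotation"],float)
    return r if r.shape==(3,3) else (R.from_quat(r).as_matrix() if r.size==4 else R.from_rotvec(r).as_matrix())
def K(p): return np.array([[p["fx"],0,p["cx"]],[0,p["fy"],p["cy"]],[0,0,1.]])
def snap(n,f,crop=None,s=1):
    p=cams.camera_params(n); im=np.asarray(cams.camera(n))[:,:,::-1]
    cv2.imwrite(f"pics/{f}_raw.png",im); np.save(f"pics/{f}.npy",p,allow_pickle=True)
    return im,p
def crop(f,o,c,s):
    im=cv2.imread(f"pics/{f}_raw.png")[c[1]:c[3],c[0]:c[2]]
    cv2.imwrite(f"pics/{o}.png",cv2.resize(im,None,fx=s,fy=s,interpolation=cv2.INTER_CUBIC))
def P(f): return np.load(f"pics/{f}.npy",allow_pickle=True).item()
def ray(p,uv):
    q=cv2.undistortPoints(np.array([[uv]],float),K(p),np.array(p["dist_coeffs"],float))[0,0]
    d=rot(p)@np.array([q[0],-q[1],-1]); return np.array(p["xyz"],float),d/np.linalg.norm(d)
def at_z(p,uv,z):
    o,d=ray(p,uv); return o+d*(z-o[2])/d[2]
def tri(obs):
    A=np.zeros((3,3));b=np.zeros(3)
    for p,uv in obs:
        o,d=ray(p,uv);M=np.eye(3)-np.outer(d,d);A+=M;b+=M@o
    x=np.linalg.solve(A,b); return x
def proj(p,X):
    c=(np.atleast_2d(X)-np.array(p["xyz"]))@rot(p); c=c*[1,-1,-1]
    return cv2.projectPoints(c,np.zeros(3),np.zeros(3),K(p),np.array(p["dist_coeffs"],float))[0][:,0]
E
python3 - <<'E'
from h import *
a=[snap(n,n+"0")[0] for n in("scene","side","wrist")]
for n in("scene","side","wrist"):
    p=P(n+"0");print(n,p)
print(manip.get_obs())
cv2.imwrite("pics/s0.png",cv2.resize(a[0],(800,600),interpolation=3))
cv2.imwrite("pics/d0.png",cv2.resize(a[1],(800,600),interpolation=3))
E
```

```text
scene {'fx': 491.8415659002716, 'fy': 491.8415659002716, 'cx': 251.68099136224586, 'cy': 179.94592032006227, 'dist_coeffs': array([-0.09859844,  0.        ,  0.        ,  0.        ,  0.        ]), 'xyz': array([ 1.37648156, -0.75480151,  1.33394854]), 'rotation': array([0.32860601, 0.13975796, 0.36602024, 0.85936895])}
side {'fx': 397.6960345474131, 'fy': 397.6960345474131, 'cx': 249.86120222854834, 'cy': 189.02494424479715, 'dist_coeffs': array([0.04327945, 0.        , 0.        , 0.        , 0.        ]), 'xyz': array([0.33729634, 0.81124466, 0.78786688]), 'rotation': array([-0.05658216,  0.40953558,  0.90231625, -0.12208375])}
wrist {'fx': 320.22770050451095, 'fy': 320.22770050451095, 'cx': 254.4346786536898, 'cy': 188.75020363009713, 'dist_coeffs': array([-0.05753222,  0.        ,  0.        ,  0.        ,  0.        ]), 'xyz': array([0.62590017, 0.07469838, 0.37287998]), 'rotation': array([-1.48315233e-01,  3.52665198e-04,  3.04986026e-04,  9.88940026e-01])}
{'clock': 0.15, 'joint_pos': array([-0.02260178,  0.33270093, -0.06469415,  1.46072783,  0.02157046,
        1.34990451, -0.08850752]), 'joint_velocities': array([ 1.22741803e-03,  6.89449122e-05,  1.20390863e-03, -2.46751843e-03,
        9.31953405e-04, -1.88888541e-03,  3.87724397e-04]), 'tau': array([ 1.13752249e-03, -6.25829744e+01,  4.95374459e-02, -3.91853535e+01,
        1.63436425e-02,  7.44175835e-03, -2.63868424e-05]), 'position': array([6.24722556e-01, 7.84454837e-06, 2.30724596e-01]), 'ee_rot': array([ 9.99999863e-01, -6.36016590e-07, -5.23444877e-04,  9.09117171e-06]), 'ft_force': array([-0.25803818,  0.59496874,  0.34694305]), 'torque': array([ 0.02097503,  0.01546966, -0.00199288]), 'grip_width': 1.0003558678526479}
```

View pics/s0.png

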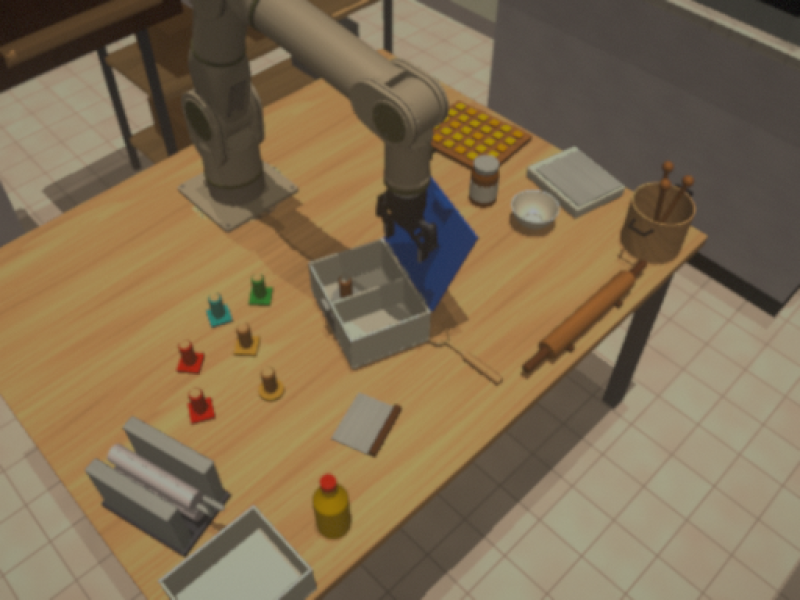

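View pics/d0.png

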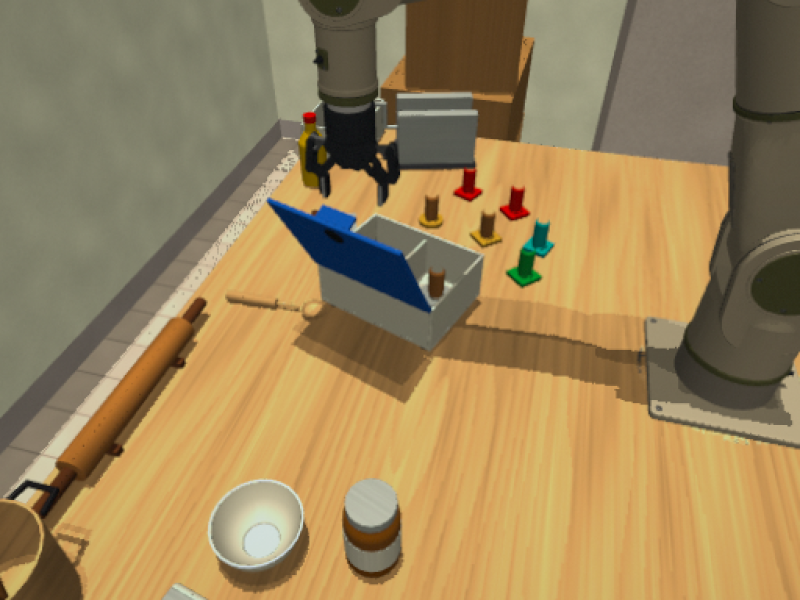

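The scene view shows these stamp look-alikes (800x600 view): brass (246,340) and (269,384), red (190,357) and (201,406), turquoise (219,308), green (261,290), and the stored one (345,288). The square-footed brass one appears to be (246,340). I'll check it in a close crop that also covers the case.

```bash
python3 -c "
from h import *
crop('scene0','s1',(120,130,320,280),4)
crop('side0','d1',(160,100,360,250),4)"
```

```text
(no output)
```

View pics/s1.png

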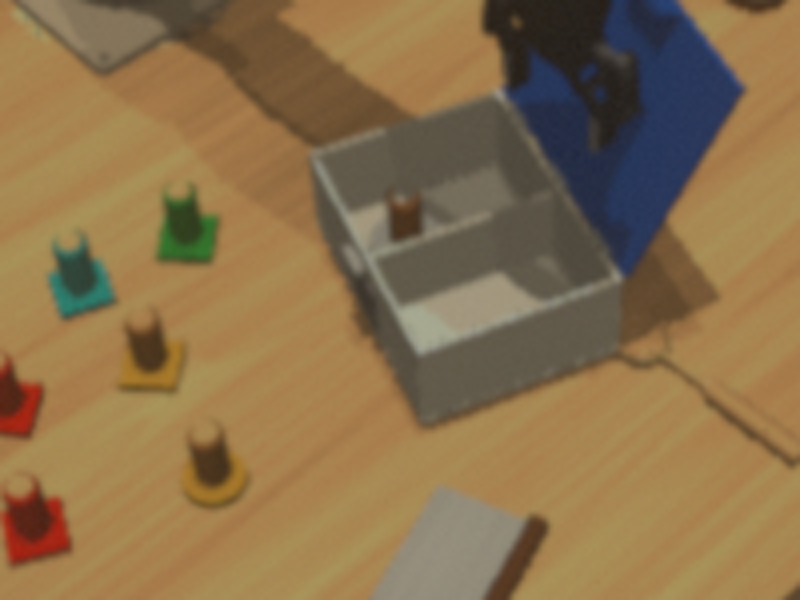

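View pics/d1.png

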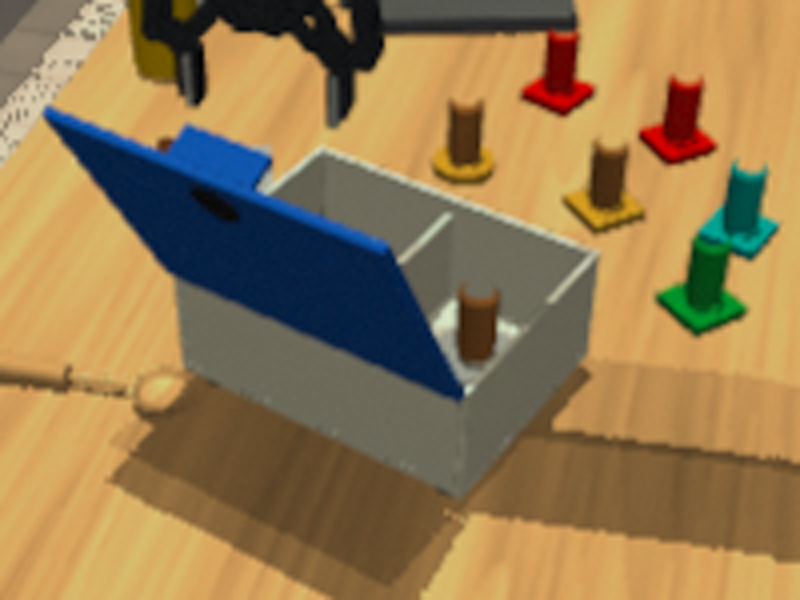

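```bash
cat > fit.py <<'E'
from h import *
from scipy.optimize import least_squares
S,D=P("scene0"),P("side0")
s=lambda u,v:np.array([(u+.5)/4-.5+120,(v+.5)/4-.5+130])
d=lambda u,v:np.array([(u+.5)/4-.5+160,(v+.5)/4-.5+100])
t=tri([(S,s(142,317)),(D,d(609,145))]); print("stamp top tri",t)
print("foot", at_z(S,s(152,364),.010), at_z(D,d(603,206),.010))
fs=[at_z(S,s(*c),.01)[:2] for c in((120,386),(176,388),(185,343))]
fd=[at_z(D,d(*c),.01)[:2] for c in((563,203),(600,227),(644,210))]
for f in(fs,fd): print([round(float(np.degrees(np.arctan2(*(f[i+1]-f[i])[::-1])))%90) for i in(0,1)],np.round(f,3).tolist())
print("round",tri([(S,s(208,430)),(D,d(466,103))])[:2],at_z(S,s(214,475),.01)[:2],"turq",tri([(S,s(72,238)),(D,d(748,168))]),"green",tri([(S,s(181,187)),(D,d(712,240))]),"red",tri([(S,s(3,360)),(D,d(686,82))]))
def model(q):
    x,y,yaw,z,th=q; C=lambda X:np.array([x,y,z])+R.from_euler('z',yaw).apply(X)
    L=lambda lx,a,b:[lx,.09-a*np.cos(th)-b*np.sin(th)*-1*-1 if 0 else .09-a*np.cos(th)+b*np.sin(th),.0955+a*np.sin(th)+b*np.cos(th)]
    a=C([[-.12,-.09,.095],[-.12,.09,.095],[.12,-.09,.095],[.12,-.09,0],[0,-.09,.095],L(.12,.2,0)])
    b=C([[.12,-.09,.095],[-.12,-.09,.095],[-.12,.09,0],[0,-.09,.095],L(-.12,.2,.008),L(.12,.2,.008)])
    return a,b
us=np.array([s(315,153),s(499,94),s(421,352),s(426,424),s(373,260),s(742,90)])
ud=np.array([d(325,150),d(597,253),d(460,495),d(450,215),d(388,250),d(45,110)])
def res(q):
    a,b=model(q); return np.r_[(proj(S,a)-us).ravel(),(proj(D,b)-ud).ravel()]
r=least_squares(res,[.65,.05,0,.009,2.05],loss='soft_l1'); print(np.round(r.x,4),np.degrees(r.x[2])); print(np.round(r.fun.reshape(-1,2),1).tolist())
x,y,yaw,z,th=r.x
print("slot",np.array([x,y,z])+R.from_euler('z',yaw).apply([.06,0,0]))
E
python3 fit.py
```

```text
stamp top tri [ 0.43340682 -0.28707213  0.06886245]
foot [ 0.43497206 -0.28978927  0.01      ] [ 0.43301927 -0.28387778  0.01      ]
[44, 44] [[0.435, -0.323], [0.469, -0.29], [0.436, -0.256]]
[54, 46] [[0.466, -0.279], [0.431, -0.254], [0.399, -0.287]]
round [ 0.55963592 -0.31746961] [ 0.56014869 -0.3209536 ] turq [ 0.3229233  -0.27992368  0.07059358] green [ 0.34031533 -0.1768972   0.07075537] red [ 0.38735545 -0.39653943  0.06867608]
[ 0.5579 -0.0418 -0.3211  0.0107  2.0129] -18.397950526608028
[[-1.1, 0.3], [0.5, -0.9], [0.2, 1.0], [0.2, 0.6], [-2.3, -2.4], [-1.5, -0.3], [-1.9, -0.2], [0.1, 0.6], [-0.2, 2.3], [0.4, -3.7], [-0.2, -0.1], [-0.5, 0.3]]
slot [ 0.61485331 -0.06072693  0.0107376 ]
```

The pick is the square-footed brass stamp: in the scene crop its foot is at (152,364) and its top at (142,317). The other brass one, at (214,475), has a round foot. I'll move above it with the jaws along the case's y, for a narrow fit in the compartment.

Request:
move_arm --pt "0 0 0 -0.02 0.03 0 0.0854" --pt "0 0 -8 -0.04 0.06 0 0.0854" --pt "0 0 -16 -0.06 0.09 0 0.0854" --pt "0 0 -24 -0.085 0.13 0 0.0854" --pt "0 0 -32 -0.11 0.17 0.01 0.0854" --pt "0 0 -40 -0.135 0.205 0.03 0.0854" --pt "0 0 -48 -0.16 0.24 0.05 0.0854" --pt "0 0 -56 -0.175 0.265 0.07 0.0854" --pt "0 0 -64 -0.185 0.28 0.09 0.0854" --pt "0 0 -72 -0.191 0.287 0.1 0.0854"

```text
clock: 1.15
position: [0.4318, -0.2884, 0.1294]
ee_rot: [0.808, 0.589, -0.001, -0.001]
ft_force: [-0.9, 0.9, 0.1]
grip_width: 1.001
```

Request:
move_arm --pt "0 0 0 0 0 0 0.0854"

```text
clock: 1.25
position: [0.432, -0.2878, 0.1297]
ee_rot: [0.809, 0.588, -0.001, -0.001]
ft_force: [0.3, -0.8, 0.2]
grip_width: 1.0
```

Run:
```python
from h import *
snap("wrist","w1"); crop("w1","w1v",(0,0,512,384),1.5)
print({k:np.round(v,4) for k,v in manip.get_obs().items() if k in("clock","position","ee_rot","ft_force")})
print(proj(P("w1"),[[.434,-.287,.07],[.434,-.287,.01]])*1.5)
```

```text
{'clock': np.float64(1.3), 'position': array([ 0.4334, -0.287 ,  0.1309]), 'ee_rot': array([ 8.103e-01,  5.860e-01, -2.000e-04, -7.000e-04]), 'ft_force': array([0.371 , 0.6148, 0.2161])}
[[383.95735102 312.04442765]
 [383.44257482 275.24199798]]
```

View pics/w1v.png

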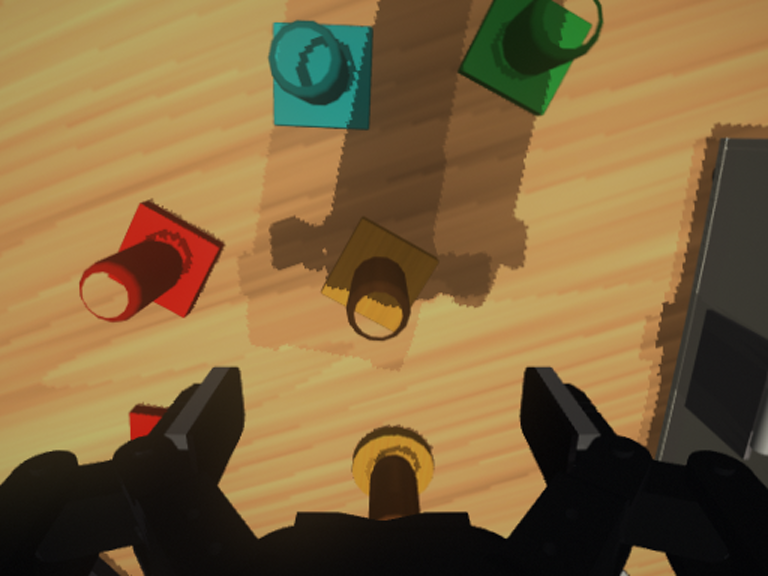

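The wrist view shows the square brass stamp, with its handle top at (380,314) against a predicted (384,312), so the aim is good. The fingers clear the neighbours. Next I descend and grip.

Request:
move_arm --pt "0 0 0 0 0 0.03 0.0854" --pt "0 0 0 0 0 0.06 0.0854" --pt "0 0 0 0 0 0.085 0.0854" --pt "0 0 0 0 0 0.1 0.0854" --pt "0 0 0 0 0 0.1 0.02" --pt "0 0 0 0 0 0.1 0.02" --pt "0 0 0 0 0 0.1 0.02" --pt "0 0 0 0 0 0.1 0.02" --pt "0 0 0 0 0 0.1 0.02" --pt "0 0 0 0 0 0.1 0.02" --grip_force 40

```text
clock: 2.3
position: [0.4349, -0.2874, 0.0328]
ee_rot: [0.809, 0.588, 0.001, 0.001]
ft_force: [-0.3, 0.4, 6.2]
grip_width: 0.337
```

Request:
move_arm --pt "0 0 0 0 0 -0.03 0.02" --pt "0 0 0 0 0 -0.07 0.02" --pt "0 0 0 0 0 -0.11 0.02" --pt "0 0 0 0.01 0.005 -0.14 0.02" --pt "0 0 0 0.03 0.012 -0.15 0.02" --pt "0 0 0 0.06 0.023 -0.15 0.02" --pt "0 0 0 0.095 0.035 -0.15 0.02" --pt "0 0 0 0.13 0.048 -0.15 0.02" --pt "0 0 0 0.165 0.061 -0.15 0.02" --pt "0 0 0 0.195 0.072 -0.15 0.02"

```text
clock: 3.3
position: [0.5638, -0.1218, 0.1819]
ee_rot: [0.809, 0.588, 0.0, 0.0]
ft_force: [0.2, -1.2, -2.7]
grip_width: 0.341
```

Request:
move_arm --pt "0 0 0 0.03 0.011 0 0.02" --pt "0 0 0 0.055 0.02 0 0.02" --pt "0 0 0 0.07 0.026 0 0.02" --pt "0 0 0 0.076 0.0285 0 0.02" --pt "0 0 0 0.076 0.0285 0 0.02" --pt "0 0 0 0.076 0.0285 0 0.02"

```text
clock: 3.9
position: [0.6128, -0.0619, 0.1814]
ee_rot: [0.81, 0.587, -0.0, 0.0]
ft_force: [0.1, -0.1, -2.4]
grip_width: 0.339
```

Run:
```python
from h import *
print({k:np.round(v,4) for k,v in manip.get_obs().items() if k in("clock","position","ee_rot","ft_force","grip_width")})
a,_=snap("wrist","w2"); b,_=snap("scene","s2"); crop("s2","x",(170,80,330,260),3)
b=cv2.imread("pics/x.png"); a=cv2.resize(a,None,fx=.78,fy=.78)
o=np.zeros((540,880,3),np.uint8); o[:540,:480]=b[:540]; o[:300,480:879]=a[:300,:399]; cv2.imwrite("pics/m2.png",cv2.resize(o,(800,491)))
```

```text
{'clock': np.float64(3.9), 'position': array([ 0.6128, -0.0619,  0.1814]), 'ee_rot': array([ 8.095e-01,  5.871e-01, -3.000e-04,  2.000e-04]), 'ft_force': array([ 0.1275, -0.0597, -2.4158]), 'grip_width': np.float64(0.3395)}
```

View pics/m2.png

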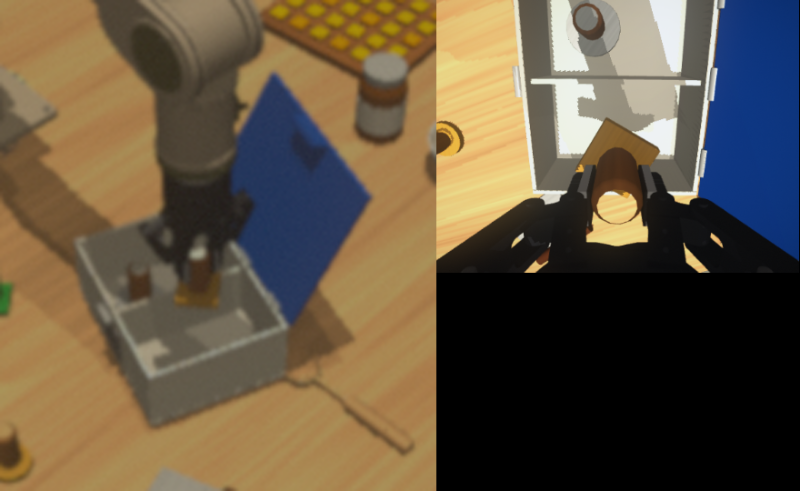

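Run:
```python
from h import *
p=P("w2"); q=lambda u,v:((u/.909-480)/.78,v/.909/.78)
C=lambda X:np.array([.5579,-.0418,.0107])+R.from_euler('z',-.3211).apply(X)
print(at_z(p,q(537,191),.1057),C([.12,-.09,.095])); print(at_z(p,q(697,194),.1057),C([.12,.09,.095]))
print("divider",at_z(p,q(615,79),.09),C([0,0,.08]), "stored top",at_z(p,q(588,18),.086))
print("stamp top est z", (manip.get_obs()["position"]))
```

```text
[ 0.64182097 -0.16356861  0.1057    ] [ 0.64336171 -0.16507326  0.1057    ]
[0.70018201 0.00325835 0.1057    ] [0.70017161 0.00572673 0.1057    ]
divider [ 0.55562369 -0.04486322  0.09      ] [ 0.5579 -0.0418  0.0907] stored top [ 0.49296747 -0.05161416  0.086     ]
stamp top est z [ 0.61283276 -0.0619367   0.18148907]
```

The fit agrees with the wrist view to about 2 mm. I lower the stamp with a slow final approach.

Request:
move_arm --pt "0 0 0 0 0 0.03 0.02" --pt "0 0 0 0 0 0.06 0.02" --pt "0 0 0 0 0 0.09 0.02" --pt "0 0 0 0 0 0.11 0.02" --pt "0 0 0 0 0 0.12 0.02" --pt "0 0 0 0 0 0.125 0.02" --pt "0 0 0 0 0 0.127 0.02" --pt "0 0 0 0 0 0.128 0.02" --pt "0 0 0 0 0 0.128 0.02"

```text
clock: 4.9
position: [0.6139, -0.0604, 0.0542]
ee_rot: [0.809, 0.588, 0.001, 0.0]
ft_force: [-0.5, 0.6, -1.5]
grip_width: 0.337
```

Request:
move_arm --pt "0 0 0 0 0 0.001 0.02" --pt "0 0 0 0 0 0.002 0.02" --pt "0 0 0 0 0 0.003 0.02" --pt "0 0 0 0 0 0.003 0.02"

```text
clock: 5.3
position: [0.6134, -0.0603, 0.0507]
ee_rot: [0.809, 0.588, 0.0, 0.0]
ft_force: [-1.5, 0.9, 3.0]
grip_width: 0.336
```

Contact: the force went from -1.5 to +3 N. I release slightly, then lift straight up.

Request:
move_arm --pt "0 0 0 0 0 0.001 0.02" --pt "0 0 0 0 0 0.001 0.06" --pt "0 0 0 0 0 0.001 0.06" --pt "0 0 0 0 0 0.001 0.06" --pt "0 0 0 0 0 0.001 0.06" --pt "0 0 0 0 0 0.001 0.06" --pt "0 0 0 0 0 -0.02 0.06" --pt "0 0 0 0 0 -0.05 0.06" --pt "0 0 0 0 0 -0.09 0.06" --pt "0 0 0 0 0 -0.13 0.06"

```text
clock: 6.3
position: [0.6129, -0.0603, 0.1815]
ee_rot: [0.809, 0.588, -0.0, -0.0]
ft_force: [0.1, -0.2, 0.3]
grip_width: 0.696
```

Run:
```python
from h import *
print({k:np.round(v,4) for k,v in manip.get_obs().items() if k in("clock","position","ee_rot","ft_force","grip_width","joint_pos")})
a,_=snap("wrist","w3"); crop("w3","w3v",(0,0,512,384),1.2)
```

```text
{'clock': np.float64(6.3), 'joint_pos': array([ 0.1322,  0.3468, -0.136 ,  1.5479,  0.0485,  1.2509,  1.2455]), 'position': array([ 0.6129, -0.0603,  0.1815]), 'ee_rot': array([ 8.090e-01,  5.878e-01, -3.000e-04, -3.000e-04]), 'ft_force': array([ 0.0927, -0.1888,  0.2827]), 'grip_width': np.float64(0.6961)}
```

View pics/w3v.png

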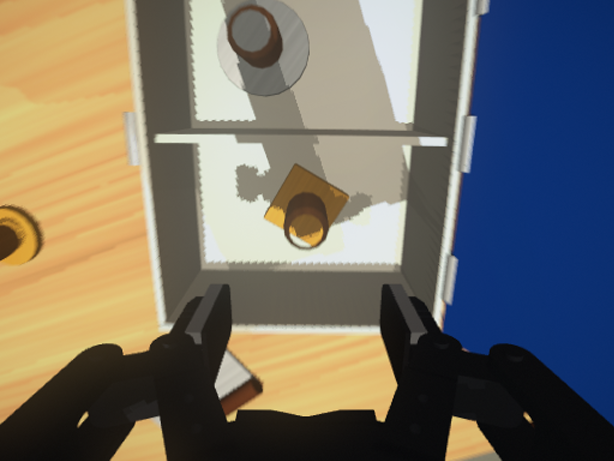

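The stamp stands upright in the +x compartment, with its foot at (306,200) and its handle top at (305,230). Next I shut the fingers, rise over the lid and come down behind it.

Request:
move_arm --pt "0 0 0 0 0 -0.04 0.0" --pt "0 0 0 0 0 -0.08 0.0" --pt "0 0 0 0 0 -0.12 0.0" --pt "0 0 0 0 -0.005 -0.16 0.0" --pt "0 0 0 0.02 -0.01 -0.19 0.0" --pt "0 0 0 0.06 -0.015 -0.2 0.0" --pt "0 0 0 0.105 -0.02 -0.2 0.0" --pt "0 0 0 0.15 -0.028 -0.2 0.0" --pt "0 0 0 0.195 -0.028 -0.2 0.0" --pt "0 0 0 0.235 -0.028 -0.2 0.0" --grip_force 40

```text
clock: 7.35
position: [0.6595, 0.1742, 0.3802]
ee_rot: [0.809, 0.588, 0.0, -0.0]
ft_force: [0.6, -0.4, 0.0]
grip_width: -0.003
```

Request:
move_arm --pt "0 0 0 0.02 0 0 0.0" --pt "0 0 0 0.02 0 0.01 0.0" --pt "0 0 0 0.02 0 0.04 0.0" --pt "0 0 0 0.02 0 0.08 0.0" --pt "0 0 0 0.02 0 0.11 0.0" --pt "0 0 0 0.02 0 0.115 0.0" --pt "0 0 0 0.02 0 0.115 0.0"

```text
clock: 8.05
position: [0.6653, 0.1899, 0.2651]
ee_rot: [0.809, 0.587, -0.001, 0.0]
ft_force: [0.5, -0.5, -0.1]
grip_width: -0.004
```

Run:
```python
from h import *
o=manip.get_obs();print({k:np.round(v,4) for k,v in o.items() if k in("clock","position","ee_rot","ft_force","grip_width","joint_pos")})
print("case frame",R.from_euler('z',.3211).apply(o["position"]-np.array([.5579,-.0418,.0107])))
a,_=snap("side","d2"); crop("d2","d2v",(130,0,380,250),2.4)
```

```text
{'clock': np.float64(8.05), 'joint_pos': array([-0.1915,  0.4828, -0.2327,  1.1912,  0.108 ,  1.4804,  0.8474]), 'position': array([0.6653, 0.1899, 0.2651]), 'ee_rot': array([ 8.093e-01,  5.874e-01, -6.000e-04,  0.000e+00]), 'ft_force': array([ 0.5027, -0.4852, -0.1204]), 'grip_width': np.float64(-0.0035)}
case frame [0.0288243  0.2537559  0.25439131]
```

View pics/d2v.png

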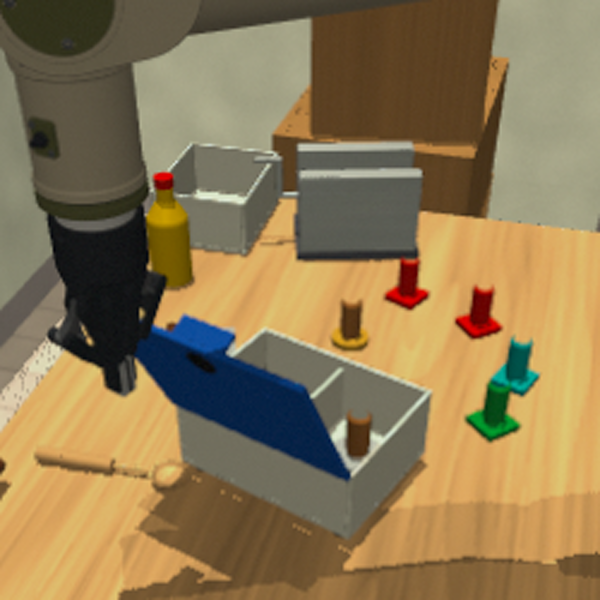

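The side view shows the flared finger elbows pointing along the jaw axis toward the lid. I turn the tool 90° so the narrow side faces the lid, then push.

Request:
move_arm --pt "0 0 8 0 0 0 0" --pt "0 0 16 0 0 0 0" --pt "0 0 24 0 0 0 0" --pt "0 0 32 0 0 0 0" --pt "0 0 40 0 0 0 0" --pt "0 0 48 0 0 0 0" --pt "0 0 56 0 0 0 0" --pt "0 0 64 0 0 0 0" --pt "0 0 72 0 0 0 0" --pt "0 0 80 0 0 0 0"

```text
clock: 9.1
position: [0.6664, 0.1912, 0.2682]
ee_rot: [0.997, -0.073, 0.002, -0.001]
ft_force: [-1.1, 0.1, 0.5]
grip_width: -0.001
```

Request:
move_arm --pt "0 0 8 0 0 0 0" --pt "0 0 10 0 0 0 0" --pt "0 0 10 0 0 0 0"

```text
clock: 9.4
position: [0.6663, 0.1912, 0.2679]
ee_rot: [0.988, -0.157, 0.002, -0.001]
ft_force: [0.0, 0.0, 0.1]
grip_width: 0.002
```

Request:
move_arm --pt "0 0 0 0 0.012 0 0" --pt "0 0 0 0 0.024 0 0" --pt "0 0 0 0 0.034 0 0" --pt "0 0 0 0 0.042 0 0" --pt "0 0 0 0 0.048 0 0" --pt "0 0 0 0 0.053 0 0" --pt "0 0 0 0 0.058 0 0" --pt "0 0 0 0 0.063 0 0" --pt "0 0 0 0 0.068 0 0" --pt "0 0 0 0 0.073 0 0"

```text
clock: 10.4
position: [0.6429, 0.1217, 0.2656]
ee_rot: [0.988, -0.156, 0.0, -0.0]
ft_force: [1.0, 2.2, 2.1]
grip_width: 0.005
```

In contact at about 2.4 N. I continue steadily.

Request:
move_arm --pt "0 0 0 0 0.007 0 0" --pt "0 0 0 0 0.014 0 0" --pt "0 0 0 0 0.021 0 0" --pt "0 0 0 0 0.028 0 0" --pt "0 0 0 0 0.035 0 0" --pt "0 0 0 0 0.042 0 0" --pt "0 0 0 0 0.049 0 0" --pt "0 0 0 0 0.056 0 0" --pt "0 0 0 0 0.062 0 0" --pt "0 0 0 0 0.066 0 0"

```text
clock: 11.4
position: [0.6233, 0.0587, 0.2685]
ee_rot: [0.988, -0.156, 0.002, -0.001]
ft_force: [-2.0, 2.4, 17.2]
grip_width: -0.003
```

Run:
```python
from h import *
o=manip.get_obs();print({k:np.round(v,4) for k,v in o.items() if k in("clock","position","ee_rot","ft_force","grip_width","joint_pos")})
print("case frame",R.from_euler('z',.3211).apply(o["position"]-np.array([.5579,-.0418,.0107])))
```

```text
{'clock': np.float64(11.4), 'joint_pos': array([-0.2111,  0.3121,  0.0573,  1.4106, -0.0185,  1.4145, -0.4677]), 'position': array([0.6233, 0.0587, 0.2685]), 'ee_rot': array([ 0.9877, -0.1563,  0.0022, -0.0011]), 'ft_force': array([-2.0276,  2.3842, 17.2268]), 'grip_width': np.float64(-0.0034)}
case frame [0.03031775 0.11604889 0.25780948]
```

The upward force reached 17 N because the lid edge rose into the knuckles. I raise the tool to relieve it.

Request:
move_arm --pt "0 0 0 0 0 -0.006 0" --pt "0 0 0 0 0 -0.012 0" --pt "0 0 0 0 0 -0.018 0" --pt "0 0 0 0 0 -0.018 0"

```text
clock: 11.8
position: [0.6228, 0.0586, 0.284]
ee_rot: [0.988, -0.156, 0.0, -0.0]
ft_force: [-0.9, -0.7, -0.9]
grip_width: 0.003
```

Run:
```python
from h import *
o=manip.get_obs();print({k:np.round(v,4) for k,v in o.items() if k in("clock","position","ft_force")})
a,_=snap("side","d3"); crop("d3","d3v",(130,50,380,250),2.4)
```

```text
{'clock': np.float64(11.8), 'position': array([0.6228, 0.0586, 0.284 ]), 'ft_force': array([-0.8977, -0.6588, -0.9385])}
```

View pics/d3v.png

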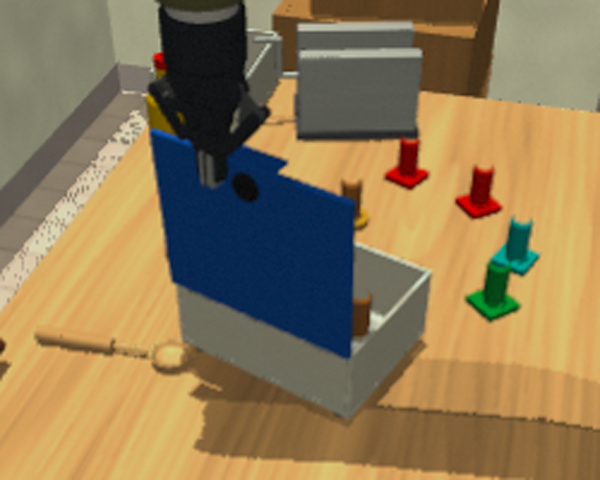

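The lid is about upright, with the fingertips behind its edge at (212,170) and no load on them. I push on past upright.

Request:
move_arm --pt "0 0 0 0 0.006 0 0" --pt "0 0 0 0 0.013 0 0" --pt "0 0 0 0 0.02 0 0" --pt "0 0 0 0 0.027 0.002 0" --pt "0 0 0 0 0.034 0.004 0" --pt "0 0 0 0 0.041 0.006 0" --pt "0 0 0 0 0.048 0.008 0" --pt "0 0 0 0 0.055 0.009 0" --pt "0 0 0 0 0.062 0.01 0"

```text
clock: 12.75
position: [0.6031, -0.0009, 0.2731]
ee_rot: [0.988, -0.156, -0.0, 0.0]
ft_force: [-0.8, 0.3, 0.2]
grip_width: -0.001
```

Request:
move_arm --pt "0 0 0 0 0.004 0 0" --pt "0 0 0 0 0.004 0 0" --pt "0 0 0 0 -0.01 0 0" --pt "0 0 0 0 -0.03 -0.01 0" --pt "0 0 0 0 -0.04 -0.02 0" --pt "0 0 0 0 -0.04 -0.02 0" --pt "0 0 0 0 -0.04 -0.02 0" --pt "0 0 0 0 -0.04 -0.02 0"

```text
clock: 13.55
position: [0.6156, 0.0368, 0.2929]
ee_rot: [0.988, -0.157, -0.0, 0.0]
ft_force: [-0.5, 0.3, -0.5]
grip_width: 0.002
```

Run:
```python
from h import *
o=manip.get_obs();print({k:np.round(v,4) for k,v in o.items() if k in("clock","position","ft_force")})
a,_=snap("side","d4"); crop("d4","d4v",(130,50,380,250),2.4)
```

```text
{'clock': np.float64(13.55), 'position': array([0.6156, 0.0368, 0.2929]), 'ft_force': array([-0.4894,  0.2606, -0.4848])}
```

View pics/d4v.png

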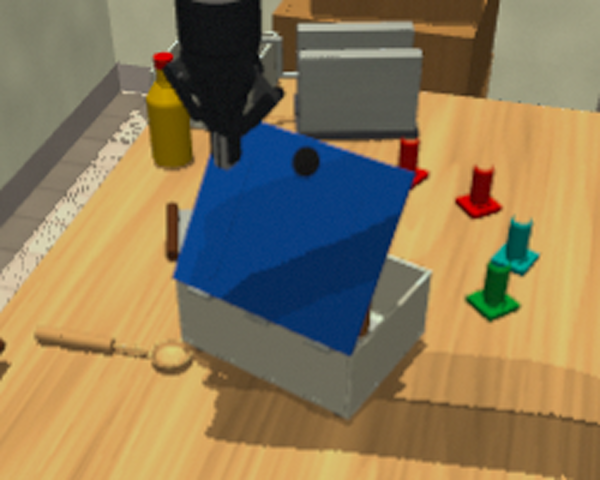

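The lid is falling freely and the fingers are clear of it. I wait for it.

Request:
move_arm --pt "0 0 0 0 0 0 0" --pt "0 0 0 0 0 0 0" --pt "0 0 0 0 0 0 0" --pt "0 0 0 0 0 0 0" --pt "0 0 0 0 0 0 0" --pt "0 0 0 0 0 0 0" --pt "0 0 0 0 0 0 0" --pt "0 0 0 0 0 0 0" --pt "0 0 0 0 0 0 0" --pt "0 0 0 0 0 0 0"

```text
clock: 14.6
position: [0.6158, 0.0377, 0.2933]
ee_rot: [0.988, -0.156, 0.0, 0.0]
ft_force: [-0.2, -0.1, -0.1]
grip_width: 0.002
```

Request:
move_arm --pt "0 0 0 0 0 0 0" --pt "0 0 0 0 0 0 0" --pt "0 0 0 0 0 0 0" --pt "0 0 0 0 0 0 0" --pt "0 0 0 0 0 0 0" --pt "0 0 0 0 0 0 0" --pt "0 0 0 0 0 0 0" --pt "0 0 0 0 0 0 0" --pt "0 0 0 0 0 0 0" --pt "0 0 0 0 0 0 0"

```text
clock: 15.6
position: [0.6158, 0.0378, 0.2933]
ee_rot: [0.988, -0.156, 0.0, -0.0]
ft_force: [0.2, 0.9, -0.0]
grip_width: 0.002
```

Request:
move_arm --pt "0 0 0 0 0 0 0" --pt "0 0 0 0 0 0 0" --pt "0 0 0 0 0 0 0" --pt "0 0 0 0 0 0 0" --pt "0 0 0 0 0 0 0" --pt "0 0 0 0 0 0 0" --pt "0 0 0 0 0 0 0" --pt "0 0 0 0 0 0 0" --pt "0 0 0 0 0 0 0" --pt "0 0 0 0 0 0 0"

```text
clock: 16.6
position: [0.6158, 0.0377, 0.2933]
ee_rot: [0.988, -0.156, 0.0, -0.0]
ft_force: [0.5, -0.2, -0.3]
grip_width: -0.004
```

Run:
```python
from h import *
o=manip.get_obs();print({k:np.round(v,4) for k,v in o.items() if k in("clock","position","ft_force","ee_rot")})
a,_=snap("side","d5"); b,_=snap("wrist","w5")
crop("d5","t1",(170,80,340,250),2.2); crop("w5","t2",(0,0,512,384),.8)
a,b=cv2.imread("pics/t1.png"),cv2.imread("pics/t2.png"); h=max(a.shape[0],b.shape[0])
cv2.imwrite("pics/m5.png",np.hstack([cv2.copyMakeBorder(i,0,h-i.shape[0],0,0,0) for i in(a,b)])); print(a.shape,b.shape)
Q=o["ee_rot"]; T=np.array([.5579,-.0418,.0107])+R.from_euler('z',-.3211).apply([0,-.085,.112])
print("pad ajar",T,"delta tool",R.from_quat(Q).inv().apply(T-o["position"]))
```

```text
{'clock': np.float64(16.6), 'position': array([0.6158, 0.0377, 0.2933]), 'ee_rot': array([ 0.9877, -0.1564,  0.    , -0.    ]), 'ft_force': array([ 0.5402, -0.1566, -0.2679])}
(374, 374, 3) (307, 410, 3)
pad ajar [ 0.53107311 -0.12245555  0.1227    ] delta tool [-0.03106958  0.17852727  0.17062209]
```

View pics/m5.png

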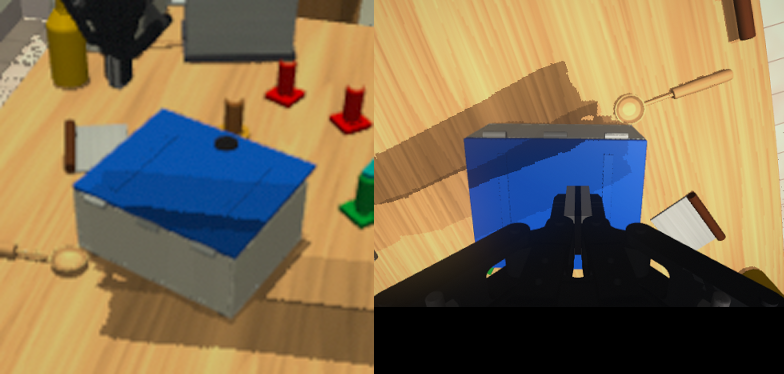

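The lid is down, with the pad at (226,143) in the side half of the composite. I cross-check the pad position and hover above it.

```bash
python3 -c "
from h import *
print(at_z(P('d5'),(272.5,144.7),.1227))"
```

```text
[ 0.53027896 -0.12800188  0.1227    ]
```

Request:
move_arm --pt "0 0 0 -0.005 0.03 0 0" --pt "0 0 0 -0.012 0.065 0 0" --pt "0 0 0 -0.018 0.1 0.02 0" --pt "0 0 0 -0.024 0.135 0.05 0" --pt "0 0 0 -0.029 0.165 0.09 0" --pt "0 0 0 -0.031 0.178 0.12 0" --pt "0 0 0 -0.031 0.178 0.14 0" --pt "0 0 0 -0.031 0.178 0.145 0" --pt "0 0 0 -0.031 0.178 0.145 0" --pt "0 0 0 -0.031 0.178 0.145 0"

```text
clock: 17.7
position: [0.5322, -0.1216, 0.1496]
ee_rot: [0.988, -0.156, 0.001, -0.0]
ft_force: [0.3, 0.2, 0.2]
grip_width: -0.002
```

Request:
move_arm --pt "0 0 0 0 0.003 0.006 0" --pt "0 0 0 0 0.003 0.012 0" --pt "0 0 0 0 0.003 0.017 0" --pt "0 0 0 0 0.003 0.02 0" --pt "0 0 0 0 0.003 0.022 0" --pt "0 0 0 0 0.003 0.024 0" --pt "0 0 0 0 0.003 0.025 0" --pt "0 0 0 0 0.003 0.026 0" --pt "0 0 0 0 0.003 0.026 0"

```text
clock: 18.6
position: [0.5302, -0.125, 0.1226]
ee_rot: [0.988, -0.157, 0.0, 0.0]
ft_force: [-2.7, -0.3, 2.8]
grip_width: -0.001
```

Contact on the pad at 2.8 N. From here I go in small steps.

Request:
move_arm --pt "0 0 0 0 0 0.0005 0" --pt "0 0 0 0 0 0.001 0" --pt "0 0 0 0 0 0.0015 0" --pt "0 0 0 0 0 0.0015 0"

```text
clock: 19.0
position: [0.5304, -0.1246, 0.1206]
ee_rot: [0.988, -0.156, 0.0, -0.0]
ft_force: [0.2, 0.1, -0.6]
grip_width: 0.005
```

Request:
move_arm --pt "0 0 0 0 0 0.0005 0" --pt "0 0 0 0 0 0.001 0" --pt "0 0 0 0 0 0.001 0"

```text
clock: 19.3
position: [0.5303, -0.1247, 0.1197]
ee_rot: [0.988, -0.156, -0.0, -0.0]
ft_force: [-0.1, -0.2, 0.3]
grip_width: -0.0
```

Request:
move_arm --pt "0 0 0 0 0 0.0005 0" --pt "0 0 0 0 0 0.001 0" --pt "0 0 0 0 0 0.0015 0" --pt "0 0 0 0 0 0.0015 0"

```text
clock: 19.7
position: [0.5304, -0.1248, 0.1184]
ee_rot: [0.988, -0.156, 0.0, -0.0]
ft_force: [-0.7, 0.2, 1.5]
grip_width: 0.001
```

Request:
move_arm --pt "0 0 0 0 0 0.0005 0" --pt "0 0 0 0 0 0.001 0" --pt "0 0 0 0 0 0.001 0"

```text
clock: 20.0
position: [0.5305, -0.1248, 0.1183]
ee_rot: [0.988, -0.156, 0.0, -0.0]
ft_force: [-4.2, 1.0, 10.8]
grip_width: 0.003
```

Request:
move_arm --pt "0 0 0 0 0 0.0002 0" --pt "0 0 0 0 0 0.0002 0" --pt "0 0 0 0 0 0.0002 0"

```text
clock: 20.3
position: [0.5305, -0.1248, 0.1183]
ee_rot: [0.988, -0.156, 0.0, -0.0]
ft_force: [-6.4, 1.4, 12.3]
grip_width: -0.006
```

Run:
```python
from h import *
o=manip.get_obs();print({k:np.round(v,4) for k,v in o.items() if k in("clock","position","ft_force")})
a,_=snap("side","d6"); b,_=snap("scene","s6")
crop("d6","t1",(220,110,330,220),3.6); crop("s6","t2",(190,140,300,250),3.6); crop("d5","t3",(220,110,330,220),3.6)
cv2.imwrite("pics/m6.png",cv2.resize(np.hstack([cv2.imread("pics/t%d.png"%i) for i in(3,1)]),None,fx=1,fy=1))
print(manip.get_obs()["ft_force"])
```

```text
{'clock': np.float64(20.3), 'position': array([ 0.5305, -0.1248,  0.1183]), 'ft_force': array([-6.3609,  1.3698, 12.3065])}
[-5.38748863  0.47489555 11.7991964 ]
```

View pics/m6.png

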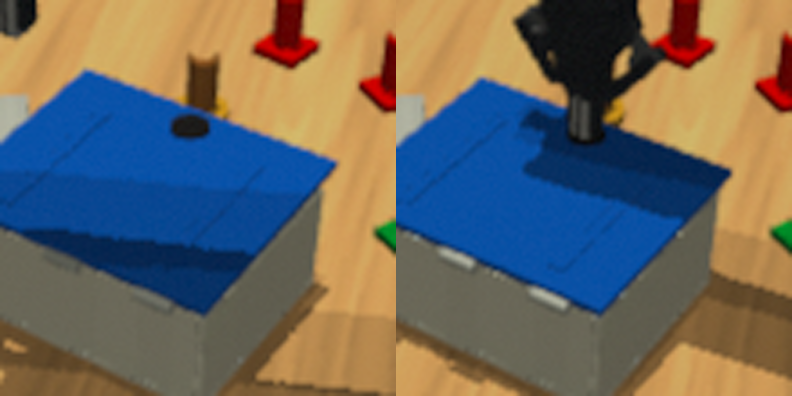

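The lid's free corner dropped about 10 px in this crop (8 mm expected on snapping), and the contact is now stiff, so the lid is home. I hold at about 12 N.

Request:
move_arm --pt "0 0 0 0 0 0 0" --pt "0 0 0 0 0 0 0" --pt "0 0 0 0 0 0 0" --pt "0 0 0 0 0 0 0" --pt "0 0 0 0 0 0 0" --pt "0 0 0 0 0 0 0" --pt "0 0 0 0 0 0 0" --pt "0 0 0 0 0 0 0" --pt "0 0 0 0 0 0 0" --pt "0 0 0 0 0 0 0"

```text
clock: 21.4
position: [0.5305, -0.1248, 0.1183]
ee_rot: [0.988, -0.156, 0.0, -0.0]
ft_force: [-5.8, 1.6, 13.2]
grip_width: 0.001
```

Request:
move_arm --pt "0 0 0 0 0 0 0" --pt "0 0 0 0 0 0 0" --pt "0 0 0 0 0 0 0"

```text
clock: 21.7
position: [0.5305, -0.1248, 0.1183]
ee_rot: [0.988, -0.156, 0.0, -0.0]
ft_force: [-6.2, 1.2, 12.3]
grip_width: -0.001
```

Held at 12–13 N for 1.4 s. Now I let go straight up.

Request:
move_arm --pt "0 0 0 0 0 -0.002 0" --pt "0 0 0 0 0 -0.006 0" --pt "0 0 0 0 0 -0.02 0" --pt "0 0 0 0 0 -0.05 0" --pt "0 0 0 0 0 -0.09 0" --pt "0 0 0 0 0 -0.12 0" --pt "0 0 0 0 0 -0.12 0" --pt "0 0 0 0 0 -0.12 0" --pt "0 0 0 0 0 -0.12 0" --pt "0 0 0 0 0 -0.12 0"

```text
clock: 22.7
position: [0.5298, -0.1247, 0.2361]
ee_rot: [0.988, -0.156, -0.001, 0.0]
ft_force: [0.5, -0.4, -0.3]
grip_width: -0.004
```

Run:
```python
from h import *
o=manip.get_obs();print({k:np.round(v,4) for k,v in o.items() if k in("clock","position","ft_force")})
snap("side","d7")
g=lambda f:cv2.cvtColor(cv2.imread(f"pics/{f}_raw.png"),cv2.COLOR_BGR2GRAY).astype(int)
# blue-mask free -x corner: rightmost blue pixel, and lid outline vs pressed / ajar
for f in("d5","d6","d7"):
    i=cv2.imread(f"pics/{f}_raw.png").astype(int); m=(i[:,:,0]>i[:,:,2]+50)&(i[:,:,0]>i[:,:,1]+30)
    m[:, :150]=0; m[:,325:]=0
    ys,xs=np.where(m[:240]); k=xs>=xs.max()-2
    print(f,xs.max(),ys[k].mean(),"lowest",ys.max(),"top",ys.min(),m.sum())
```

```text
{'clock': np.float64(22.7), 'position': array([ 0.5298, -0.1247,  0.2361]), 'ft_force': array([ 0.5294, -0.3834, -0.2977])}
d5 312 155.72727272727272 lowest 196 top 130 3894
d6 311 158.1818181818182 lowest 196 top 132 3661
d7 311 158.4 lowest 196 top 132 3674
```

After letting go, the lid outline matches the pressed-home picture (corner row 158.4 against 158.2; it was 155.7 when ajar). I hand in.

```bash
python3 -c "
from h import *
print(manip.hand_in())"
```

```text
the job is handed in; nothing more can be done
None
```

I carried out all three steps and handed the job in after about 23 s of robot time; the hand-in gives no verdict.

- **Stamp:** The square brass stamp was set down upright in the empty compartment and let go. A close wrist picture showed it near the middle of the floor. That was before the lid closed, so I have no later view of it.
- **Lid swing:** I pushed the lid past upright with closed fingertips and it fell shut untouched. During the push its edge rode up under the finger knuckles, and the wrist force reached about 17 N, under the 20 N limit. I raised the tool to relieve this. That was the reading at the end of a move, so I can't rule out a brief higher peak.
- **Pressing home:** The lid rested ajar, then I pressed the rubber pad. The reading at the moment of the snap was missed. The later stiff contact and the lid's lower position in the picture show it went home. I held it at 12–13 N down, plus about 6 N sideways, for about 1.4 s.
- **After letting go:** The lid corner was at picture row 158.4, against 158.2 pressed home and 155.7 ajar. The fingers read about zero force and were clear of everything.

I did not measure the other objects again at the end. I saw nothing disturbed in the pictures and felt no unexpected contact.

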